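# Roll the sample tubes out of the rotator clips and run them under the tunnel reader

## Task

The rotator has stopped: roll each tube sideways out of its spring clips, over the low sprung lips (hooks above and a rail at the caps block any straight pull), and lay each in a groove of its own on the carrier tray, caps pointing away from you. When every tube lies in the tray, push the tray along the bench by its tail handle, never lifting it, through the flared mouth and under the low reader head until its nose meets the end stop, press the start button on the reader, and draw the tray back out clear of the guides. Leave the other things on the bench where they stand.

Things in the scene. Friction and masses are not known exactly. Their poses are not given: they have to be found in the camera images.
- rotator: Tube rotator, fixed, placed anew each time: grey base, white motor box 112 mm high at y 148 to 228 mm, bearing post 95 mm high at y -128 to -145. Origin: under the middle of the clips, on the bench; x to the cap side, z up. Stations at y -90, -30, 30, 90 mm; a clipped tube lies along +x, axis at z 102, tip at x -53. It leaves its clips only towards -y. Two rails carry the clips.
- rot_rails (a point): Point midway between the two rails (x -28 and +28 mm, 12 mm wide, along y), level with the tube axes, at y 0. The rails' tops lie 14 mm below the tube axes; between them is 44 mm of open space, free of clips, for the fingers.
- rot_hook (a point): End of a fixed jaw at the y -90 station. Each station has two clips 10 mm wide, centred at x -28 and +28. The fixed jaw stands on the tube's +y side and hooks over its top, 9 mm above the axis, as far as 5 mm past the axis to -y: a tube cannot rise until it has moved about 10 mm to -y, and is quite clear of the hook after 15 mm.
- rot_lip (a point): Tip of a sprung lip at the y -90 station. On the tube's -y side each clip has this low lip, hinged 12 mm below the tube axis, tip 4 mm above it; it folds outward (to -y and down, up to 1.5 rad), needs about 1.3 N to start and 4 N half folded, each, and snaps back when the tube has passed.
- rot_fence (a point): Middle of the fence strip at x 68 to 71 mm, top 4 mm above the tube axes: it stands 4 mm beyond the caps and blocks pulling lengthwise.
- tube1: Conical 15 mL sample tube, 117 mm long, 24 to 42 g, body diameter 17 mm, screw cap diameter 22 mm on its last 13 mm. Origin: the tip, on the axis; z runs along the tube to the cap. Starts in the clips at y -90 mm of the rotator; may be absent. Grip it about 53 mm from the tip: that is midway between the clips and, on the tray, between the combs.
- tube2: Conical 15 mL sample tube, 117 mm long, 24 to 42 g, body diameter 17 mm, screw cap diameter 22 mm on its last 13 mm. Origin: the tip, on the axis; z runs along the tube to the cap. Starts in the clips at y -30 mm of the rotator; may be absent. Grip it about 53 mm from the tip: that is midway between the clips and, on the tray, between the combs.
- tube3: Conical 15 mL sample tube, 117 mm long, 24 to 42 g, body diameter 17 mm, screw cap diameter 22 mm on its last 13 mm. Origin: the tip, on the axis; z runs along the tube to the cap. Starts in the clips at y 30 mm of the rotator; may be absent. Grip it about 53 mm from the tip: that is midway between the clips and, on the tray, between the combs.
- tube4: Conical 15 mL sample tube, 117 mm long, 24 to 42 g, body diameter 17 mm, screw cap diameter 22 mm on its last 13 mm. Origin: the tip, on the axis; z runs along the tube to the cap. Starts in the clips at y 90 mm of the rotator; may be absent. Grip it about 53 mm from the tip: that is midway between the clips and, on the tray, between the combs.
- carrier: Loose grey carrier tray, 0.36 to 0.63 kg, 130 (x) by 170 mm (y), base 6 mm thick, flat on the bench. Origin: centre of the plate's underside; z up; nose at y -85, tail handle at the +y end. Two V combs along y at x -33 and +23 mm (8 mm wide, tops at z 36) make four grooves at y -63, -21, 21, 63. A tube in a groove lies along +x, axis at z 30, cap away from the robot.
- carrier_groove (a point): Axis point of a tube lying in the groove at y -63 mm, midway between the combs: x -5, z 30. Set down there by the point 53 mm from its tip, a tube is centred (tip at x -58; 12 mm either way is good); its cap's top is then at z 41.
- carrier_handle (a point): Point to grip on the tray's tail handle, an upright blade 8 mm thick (x), 34 mm long (y, centred at y 120), top at z 79; this point is at z 62. Grip it across its 8 mm.
- reader: Tunnel reader, fixed, placed anew each time: white bridge 174 (x) by 160 (y) by 90 mm high, tunnel along y 138 mm wide, 50 mm high. Origin: centre of the bridge, on the bench; z up. The tray enters nose first along -y, its x along the reader's x; with its nose on the stop its origin is at x 0, y +5 mm and its handle 45 mm outside the mouth.
- reader_mouth (a point): Middle of the tunnel mouth, reader y +80 mm, at bench height. Two flared guides 16 mm high reach out from it to y +128; the tray is clear of them with its nose past that, its origin past y 215 in the reader's frame.
- reader_stop (a point): Middle of the end stop's face, reader y -80 mm, at bench height; the stop is a bar 16 mm high.
- start_top (a point): Top centre of the round white start button (radius 15 mm) on top of the reader; press it straight down.
- start (a joint): Travel of the start button: 0 up, 0.006 m fully down, sprung (about 5 N).
- tip_box: Bystander: the blue and clear box of pipette tips; leave it alone. Origin: its underside.
- timer: Bystander: the bench timer; leave it alone. Origin: its underside.
- blades: Bystander: the small flat carton of blades; leave it alone. Origin: its underside.
- water: Bystander: the small water bottle; leave it alone. Origin: its underside.
- cover_slips: Bystander: the flat carton of cover slips; leave it alone. Origin: its underside.

How it is judged:
By the outcome, as a careful person would: the job done as asked, in the order asked, and still so for the second after the job is handed in, with the robot touching nothing.
Of tube1, tube2, tube3, tube4 only 3 to 4 are there at a start; the rules pass over those that are not, and their reading is None.
At some moment in a run one of carrier may be knocked a few centimetres aside while the robot is not near it.
Once in a run the grip may slacken for a moment while it holds something.
It also fails if it takes over 210 s, if anything falls off the work surface, if the arm or the gripper's body presses on something with over 40 N, if the wrist force passes 120 N, or if a joint passes its speed limit or range.

## Robot

A 6-joint arm with a two-finger parallel gripper is mounted at the origin on a cart in front of the work surface, level with it; the furniture and walls round the work are solid. World frame = base frame: x ahead of the robot, y to its left, z up, the work surface at z = 0. Lengths are in m, angles in degrees, forces in N, time in s.
With the tool pointing down it reaches from about 0.375 to 0.75 m from the base axis. Payload 9 kg.
Tool frame: the origin (TCP) lies where the fingers leave the gripper's body, on its centre line; the fingertips stand 73 mm ahead of it and the grasp point (between the pads) lies 54 mm ahead of it (robot.tip_reach is the distance from the TCP to the fingertips, in m); z points along the fingers, y is the line along which they close (so a half turn about z gives the same grasp; the last joint's range is limited). The gripper opens to 85 mm and grips with 20 to 120 N. Pads are 22 mm wide; open, the fingers measure 114 mm over their backs; the gripper's body (76 mm by 85 mm) begins 54 mm behind the grasp point. The pads swing forward as they close: fully open they stand 13 mm farther back than shut.
Start: joints at [53.531, 5.964, 5.575, 89.605, 0, 77.527], TCP at [0.244, 0.548, 0.304] pointing down, gripper open.
Joint ranges: [-171.21, 171.21], [-48.23, 106.86], [-62.78, 66.21], [-105.2, 120.99], [-86.42, 89.51], [-180, 180]. Speed limits (degrees/s): [127.2, 127.2, 147.25, 180, 180, 180].

## Interface

Orientations are given as [roll, pitch, yaw] about the fixed x, y, z axes, in that order (R = Rz(yaw) Ry(pitch) Rx(roll)).
In Python, from plant import robot gives the robot as it stands. Calls block until the motion is done:
- robot.move_pose(position, orientation): joint-space move of the TCP to a pose.
- robot.line_to(position, vel=0.15, rotation=None, guard=None): straight line of the TCP; rotation=None keeps the orientation; vel is the mean speed in m/s. With guard (N) it stops when the force on the tool has changed by that much, and returns True; else False.
- robot.goto_joints(angles): joint-space move.
- robot.set_gripper(opening): finger opening in m; the grip force is fixed at half the most; returns when the fingers have stopped.
- robot.pause(seconds).
- robot.ik(position, orientation): joint angles nearest the present ones, or None.
- robot.observe(): the state.
- robot.grab_frame(name): name is "side" or "top" or "wrist"; returns the picture (480x640x3 uint8, blue, green, red); there is no depth.
- robot.get_calibration(name): a dict with "vertical_fov" (degrees; the focal length in pixels is half the picture's height over the tangent of half this angle, whatever the lens; pixels are square), "cx", "cy" (the principal point, pixels), "k1" (the pictures are not rectified: a ray, as slopes to the right and down, at radius r is drawn at 1 + k1 r^2 times it, then the intrinsics apply), "rvec" (rotation vector, rad) and "tvec" (3), from world to camera coordinates, as OpenCV has them. Camera axes: x right, y down, z forward; pixel columns grow to the right and rows downward; lengths in m; the calibration is good to about 2 mm. A picture is of the moment at which its call begins: read the wrist's pose just before it. get_calibration takes no time and is no camera call; for the wrist camera it gives the pose at the moment of the call.
A pose or a line that the arm cannot do raises robot.IKError and nothing moves.
- robot.job_done(): hands the job in; it is judged then, once.
The state is a dict: "time": time; "q": joint angles; "qvel": joint speeds; "joint_torque": joint torques, N m; "tool_pos": TCP position; "tcp_rot": TCP orientation; "ft_force": force on the tool from outside, world axes, zero at the start; "torque": the same for the moment, N m; "gripper_width": finger opening in m; "gripper_force": force on a finger pad.
Only numpy, scipy, OpenCV 4.12 (cv2) and the standard library are available. Lean on these libraries where they do the work, as an engineer would, in place of code of your own. Each camera call takes 0.05 s, during which the arm holds its last target. There are 200 camera calls.

## Working session

There is one attempt and no reset: what is moved stays moved. The work goes in short steps, each a Python script; the robot and the scene stay as the last script left them, time stands still between calls to the robot, and variables do not carry over. Pictures are saved under pics/ and viewed, at most 14 in all, crops included, and the job is handed in when it is done.

```bash
ls; mkdir -p pics; python3 - <<'E'
from plant import robot
import cv2
for n in("top","side"):
    cv2.imwrite(f"pics/{n}0.png",robot.grab_frame(n)); print(n,robot.get_calibration(n))
print(robot.get_calibration("wrist"));print(robot.observe())
E
```

```text
pics
top {'vertical_fov': 45.30527109419837, 'cx': 314.96878938135956, 'cy': 245.254319839714, 'k1': -0.13515210606993322, 'rvec': array([ 2.18285583, -2.15403353,  0.15767984]), 'tvec': array([-0.1177404 ,  0.55486309,  1.85084776])}
side {'vertical_fov': 55.20826216883436, 'cx': 322.69957932890145, 'cy': 248.08083802802173, 'k1': -0.05901785016458336, 'rvec': array([ 0.19374545, -2.77517729,  1.34147429]), 'tvec': array([0.53638844, 0.17258432, 1.20032279])}
{'vertical_fov': 68.41601096094811, 'cx': 322.23867107883393, 'cy': 238.26518463890292, 'k1': -0.06405384129290834, 'rvec': array([-2.42437586, -1.57370846, -0.22947635]), 'tvec': array([-0.60020994, -0.03634342,  0.37800085])}
{'time': 0.1, 'q': array([ 5.35327361e+01,  5.99529629e+00,  5.53164487e+00,  8.96048703e+01,
       -3.30258299e-04,  7.75260777e+01]), 'qvel': array([-0.00294074, -0.04147162,  0.10492453, -0.06304429,  0.1539448 ,
       -0.07803758]), 'joint_torque': array([ 5.87409973e-03, -5.58206820e+01,  5.04719710e+01,  1.30077804e-02,
       -3.53178939e-04,  2.59761134e-05]), 'tool_pos': array([0.24384634, 0.54797968, 0.30320027]), 'tcp_rot': array([-1.79933024e+02, -1.44778930e-02,  1.56006650e+02]), 'ft_force': array([-0.54302791,  0.53573576, -0.02960663]), 'torque': array([ 0.03317572,  0.0127701 , -0.02377534]), 'gripper_force': 0.0, 'gripper_width': 0.08548328947504762}
```

View pics/top0.png

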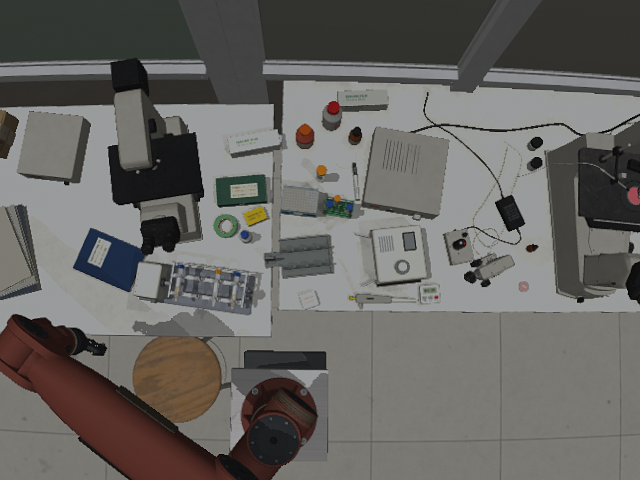

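View pics/side0.png

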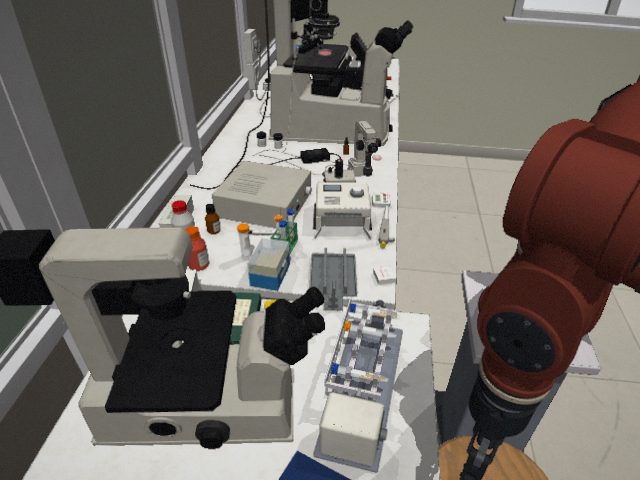

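Top view: the rotator is at about (165–260, 262–310) with its motor box on the left. The tray is at (280–335, 235–275) with its handle pointing left at (270, 259), and the reader is at (375–430, 228–282). I'll enlarge the region.

```bash
python3 - <<'E'
import cv2
t=cv2.imread("pics/top0.png")
cv2.imwrite("pics/c1.png",cv2.resize(t[215:315,130:290],(800,500),interpolation=cv2.INTER_CUBIC))
cv2.imwrite("pics/c2.png",cv2.resize(t[215:315,260:440],(800,444),interpolation=cv2.INTER_CUBIC))
E
```

```text
(no output)
```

View pics/c1.png

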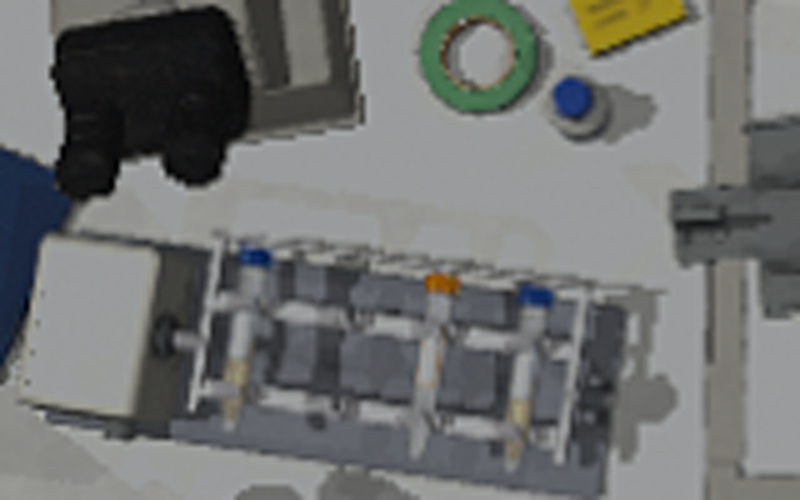

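View pics/c2.png

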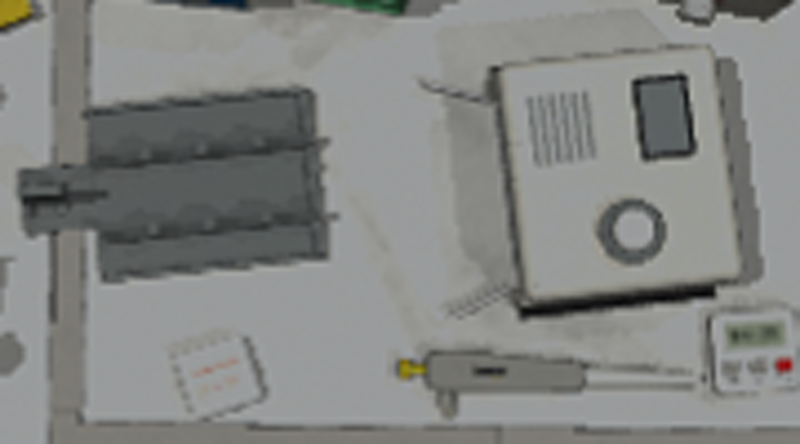

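c1: tubes sit at y +90 (u≈250), −30 (u≈440) and −90 (u≈535), so tube3 is absent. c2: tray corners are (85,108), (313,88), (328,257), (102,280); the reader's button is at (632,230).

```bash
cat > h.py <<'E'
import numpy as np, cv2
from plant import robot
from scipy.spatial.transform import Rotation as R
def cam(n):
    c=robot.get_calibration(n); f=240/np.tan(np.radians(c["vertical_fov"]/2))
    return dict(c,f=f,Rm=cv2.Rodrigues(np.array(c["rvec"]))[0],t=np.array(c["tvec"]))
def unproj(c,px,z):
    px=np.atleast_2d(np.array(px,float)); d=(px-[c["cx"],c["cy"]])/c["f"]; s=d.copy()
    for _ in range(20): s=d/(1+c["k1"]*(s**2).sum(1,keepdims=True))
    ray=np.c_[s,np.ones(len(s))]@c["Rm"]; o=-c["Rm"].T@c["t"]
    z=np.broadcast_to(z,len(ray)); return o+ray*((z-o[2])/ray[:,2])[:,None]
def proj(c,P):
    p=np.atleast_2d(P)@c["Rm"].T+c["t"]; s=p[:,:2]/p[:,2:]
    return s*(1+c["k1"]*(s**2).sum(1,keepdims=True))*c["f"]+[c["cx"],c["cy"]]
def fit(model,world):  # 2D rigid: world=p+Rz(yaw)model
    m=np.array(model,float);w=np.array(world)[:,:2];a=m-m.mean(0);b=w-w.mean(0)
    y=np.arctan2((a[:,0]*b[:,1]-a[:,1]*b[:,0]).sum(),(a*b).sum()); C=np.array([[np.cos(y),-np.sin(y)],[np.sin(y),np.cos(y)]])
    p=w.mean(0)-C@m.mean(0); return p,np.degrees(y),np.linalg.norm(w-p-m@C.T,axis=1)
def W(pose,pt):
    (p,y)=pose; y=np.radians(y); return np.array([p[0]+np.cos(y)*pt[0]-np.sin(y)*pt[1],p[1]+np.sin(y)*pt[0]+np.cos(y)*pt[1],pt[2]])
E
python3 - <<'E'
from h import *
np.set_printoptions(precision=4,suppress=True)
c=cam("top")
c1=lambda l:np.array(l)/5.0+[130,215]
c2=lambda l:np.array(l)*.225+[260,215]
w=unproj(c,c1([(255,248),(232,425),(537,288),(512,465)]),.102);print(w)
print(fit([(.064,.09),(-.053,.09),(.064,-.09),(-.053,-.09)],w))
w=unproj(c,c2([(85,108),(313,88),(328,257),(102,280)]),.006)
print(fit([(.065,.085),(.065,-.085),(-.065,-.085),(-.065,.085)],w))
w=unproj(c,c2([(495,68),(710,45),(742,277),(522,305)]),.09)
print(fit([(.087,.08),(.087,-.08),(-.087,-.08),(-.087,.08)],w))
print(unproj(c,c2([(632,230)]),.095))
w=cam("wrist");print(-w["Rm"].T@w["t"],w["Rm"]);o=robot.observe();print(o["tool_pos"],R.from_euler("xyz",o["tcp_rot"],degrees=True).as_matrix())
E
```

```text
[[0.4804 0.3134 0.102 ]
 [0.3687 0.3239 0.102 ]
 [0.458  0.134  0.102 ]
 [0.3468 0.1468 0.102 ]]
(array([0.408 , 0.2302]), np.float64(-6.766363423759322), array([0.0022, 0.0033, 0.0031, 0.0021]))
(array([ 0.5231, -0.0836]), np.float64(6.205188920931845), array([0.0009, 0.0015, 0.0013, 0.0003]))
(array([ 0.5256, -0.3783]), np.float64(7.14630345464798), array([0.0019, 0.0018, 0.0025, 0.001 ]))
[[ 0.4842 -0.3876  0.095 ]]
[0.1776 0.5778 0.3728] [[ 0.4071  0.9134  0.0003]
 [ 0.8754 -0.3902  0.2852]
 [ 0.2606 -0.1158 -0.9585]]
[0.2438 0.548  0.3032] [[-0.9136  0.4066 -0.0007]
 [ 0.4066  0.9136 -0.001 ]
 [ 0.0003 -0.0012 -1.    ]]
```

```bash
python3 - <<'E'
from h import *
import pickle
for n,p,y in(("rot",(.405,.225,.33),173.3),("tray",(.52,-.08,.33),186.5-360),("read",(.52,-.36,.36),187-360)):
    robot.move_pose(p,[180,0,y]); robot.pause(.4)
    c=cam("wrist"); im=robot.grab_frame("wrist"); cv2.imwrite(f"pics/w_{n}.png",im); pickle.dump(c,open(f"cam_{n}.pkl","wb"))
o=robot.observe();print(o["time"],o["q"])
E
```

```text
5.1333 [-4.64887743e+01  1.31278148e+01  1.93512875e+01  9.62141749e+01
  6.43649724e-04 -5.35149273e+01]
```

View pics/w_rot.png

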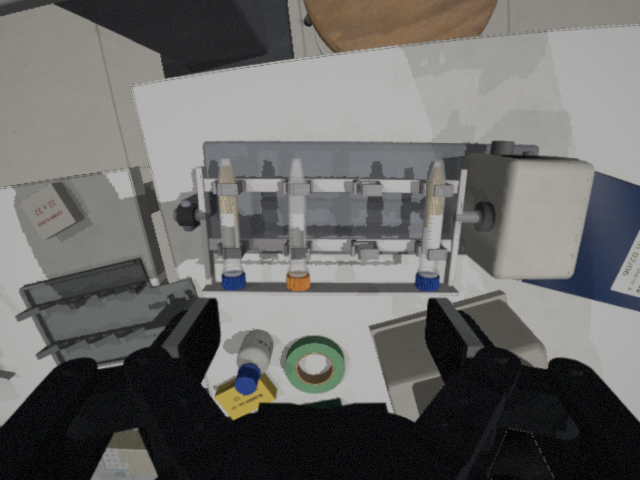

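View pics/w_tray.png

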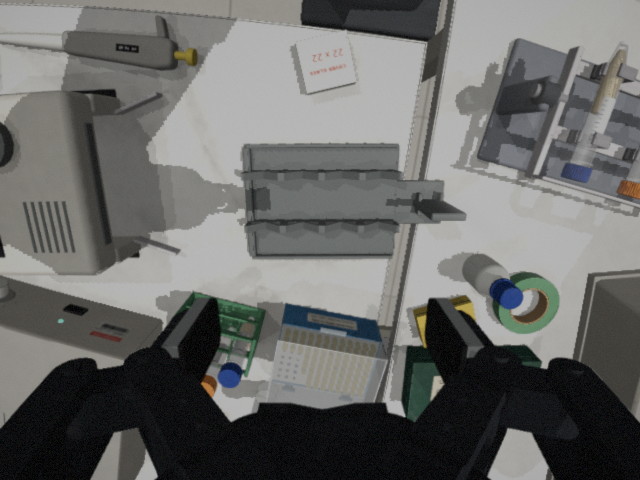

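View pics/w_read.png

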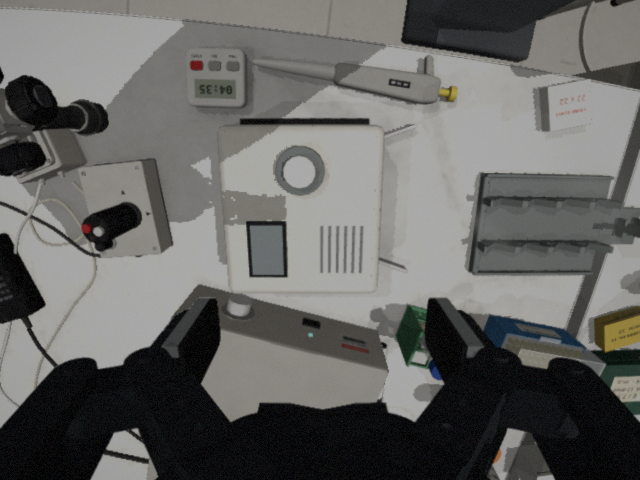

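w_rot: tube ends (cap/tip) are at (234,289)/(225,160), (299,290)/(297,160) and (427,290)/(438,160). w_tray: plate corners are near (247,145), (398,145), (393,254), (248,258). w_read: reader top corners are (219,126), (383,126), (379,292), (230,292), and the button is at (300,170). Next I'll fit these and overlay the models.

```bash
cat >> h.py <<'E'
def box(x0,x1,y0,y1,z): return [(x0,y0,z),(x1,y0,z),(x1,y1,z),(x0,y1,z),(x0,y0,z)]
TRAY=[box(-.065,.065,-.085,.085,.006),box(-.037,-.029,-.085,.085,.036),box(.019,.027,-.085,.085,.036),box(-.004,.004,.103,.137,.079)]
ROT=[[(-.053,y,.102),(.064,y,.102)] for y in(-.09,-.03,.09)]+[box(.068,.071,-.11,.11,.106),box(-.034,-.022,-.12,.12,.088),box(.022,.034,-.12,.12,.088)]
READ=[box(-.087,.087,-.08,.08,.09)]
def draw(im,c,pose,polys,s=1,off=(0,0)):
    for P in polys:
        q=proj(c,[W(pose,p) for p in P]); cv2.polylines(im,[np.round((q-off)*s).astype(int)],False,(0,0,255),1,cv2.LINE_AA)
E
python3 - <<'E'
from h import *
import pickle
np.set_printoptions(precision=4,suppress=True)
L=lambda n:(pickle.load(open(f"cam_{n}.pkl","rb")),cv2.imread(f"pics/w_{n}.png"))
c,im1=L("rot")
w=unproj(c,[(234,289),(225,160),(299,290),(297,160),(427,290),(438,160)],.102)
r=fit([(.064,-.09),(-.053,-.09),(.064,-.03),(-.053,-.03),(.064,.09),(-.053,.09)],w);print("rot",r)
ct,im2=L("tray")
w=unproj(ct,[(247,145),(398,145),(393,254),(248,258)],.006)
t=fit([(-.065,-.085),(-.065,.085),(.065,.085),(.065,-.085)],w);print("tray",t)
cr,im3=L("read")
w=unproj(cr,[(219,126),(383,126),(379,292),(230,292)],.09)
d=fit([(-.087,-.08),(-.087,.08),(.087,.08),(.087,-.08)],w);print("read",d)
print("button",unproj(cr,[(300,170)],.096))
def crop(im,c,p,pol,x,y,wd,ht,s):
    k=cv2.resize(im[y:y+ht,x:x+wd],None,fx=s,fy=s,interpolation=cv2.INTER_CUBIC); draw(k,c,p[:2],pol,s,(x,y)); return k
a=crop(im1,c,r,ROT,185,130,300,170,2.6); b=crop(im2,ct,t,TRAY,230,130,250,140,1.6); e=crop(im3,cr,d,READ,200,110,230,200,1.1)
out=np.zeros((600,800,3),np.uint8); out[:a.shape[0],:a.shape[1]]=a; 
b=b[:600-a.shape[0]];e=cv2.resize(im3[110:310,200:420],None,fx=.7,fy=.7)
out[a.shape[0]:,:0]=0
cv2.imwrite("pics/o1.png",a); b=crop(im2,ct,t,TRAY,230,130,250,140,1.75*1.8)[:440]; b=cv2.resize(b,(560,314)); e=crop(im3,cr,d,READ,200,110,200,195,1.4)
out[:]=0; out[:314,:560]=b; out[320:320+e.shape[0],:e.shape[1]]=e
cv2.imwrite("pics/o2.png",out)
E
```

```text
rot (array([0.4075, 0.2338]), np.float64(-6.823695160432029), array([0.0006, 0.0009, 0.0007, 0.0008, 0.001 , 0.0019]))
tray (array([ 0.5232, -0.0795]), np.float64(6.632746140196338), array([0.0045, 0.0021, 0.0035, 0.0026]))
read (array([ 0.5268, -0.3775]), np.float64(7.16455165486299), array([0.0047, 0.0055, 0.0031, 0.0036]))
button [[ 0.4835 -0.3844  0.096 ]]
```

View pics/o1.png

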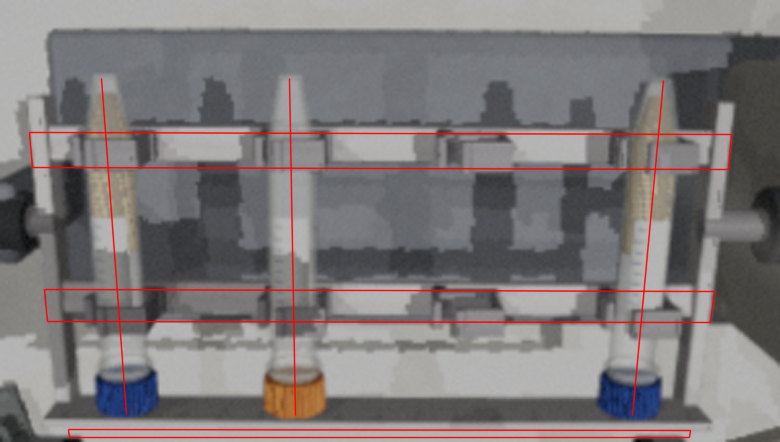

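View pics/o2.png

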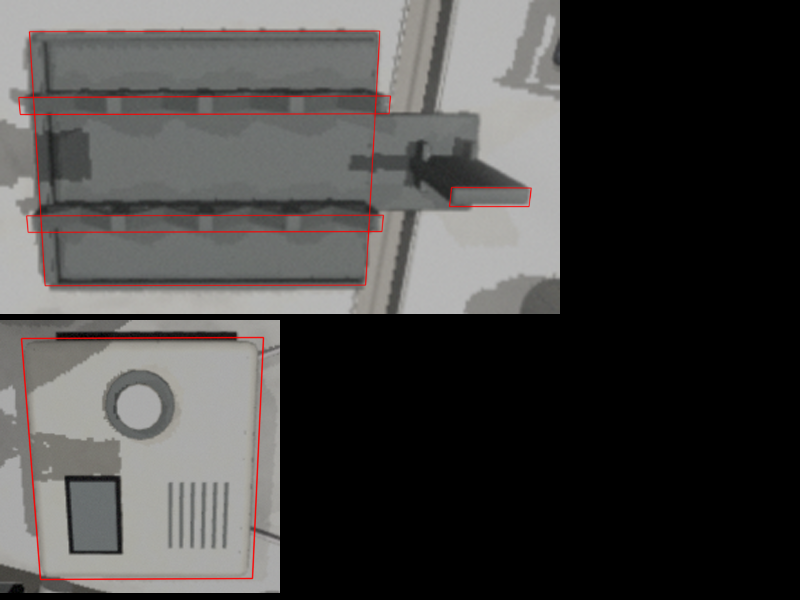

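o1 and o2: the tube axes overlay well (within about 2 mm), and so do the plate, handle and reader outlines. Next I'll refine the tray pose from the comb peaks, add a tray tracker on the top camera, and take tube1.

```bash
cat >> h.py <<'E'
import pickle
ROTP=(np.array([.4075,.2338]),-6.82)
READP=(np.array([.5265,-.3777]),7.16)
X0,Y0=.68,.16   # rectified top-down map: row=(X0-x)mm, col=(Y0-y)mm
def rect():
    c=cam("top"); im=cv2.cvtColor(robot.grab_frame("top"),cv2.COLOR_BGR2GRAY)
    r,k=np.mgrid[0:320,0:460]; P=np.c_[X0-r.ravel()/1e3,Y0-k.ravel()/1e3,np.full(r.size,.02)]
    m=proj(c,P).astype(np.float32).reshape(320,460,2); return cv2.remap(im,m,None,cv2.INTER_CUBIC)
def setref(pose): cv2.imwrite("ref.png",rect()); pickle.dump(pose,open("tray.pkl","wb"))
def track():
    ref=cv2.imread("ref.png",0); pose=pickle.load(open("tray.pkl","rb")); cur=rect()
    pc=lambda pts:np.array([((Y0-W(pose,p)[1])*1e3,(X0-W(pose,p)[0])*1e3) for p in pts])
    poly=pc(box(-.07,.07,-.09,.10,0)); ctr=poly[:4].mean(0); best=None
    mask0=np.zeros_like(ref); cv2.fillPoly(mask0,[poly.astype(np.int32)],255)
    for a in np.arange(-20,20.1,1):
        M=cv2.getRotationMatrix2D(tuple(ctr),a,1); t=cv2.warpAffine(ref,M,(460,320)); m=cv2.warpAffine(mask0,M,(460,320),flags=cv2.INTER_NEAREST)
        x,y,w,h=cv2.boundingRect(m); R_=cv2.matchTemplate(cur,t[y:y+h,x:x+w],cv2.TM_CCOEFF_NORMED,mask=m[y:y+h,x:x+w])
        R_[~np.isfinite(R_)]=-1; _,v,_,l=cv2.minMaxLoc(R_)
        if best is None or v>best[0]: best=(v,a,l[0]-x,l[1]-y)
    v,a,dx,dy=best   # positive image angle = ccw on screen = ccw in world (x up, y left)
    C0=np.array([X0-ctr[1]/1e3,Y0-ctr[0]/1e3]); C1=C0-np.array([dy,dx])/1e3
    q=np.radians(a); D=pose[0]-C0; new=C1+[np.cos(q)*D[0]-np.sin(q)*D[1],np.sin(q)*D[0]+np.cos(q)*D[1]]
    moved=abs(a)>1 or np.hypot(dx,dy)>2.5
    print("track score %.3f da %.0f shift mm %d %d moved %s"%(v,a,dx,dy,moved)); return (new,pose[1]+a) if moved else pose
def near(y,ref):  # yaw mod 180 nearest ref
    return y+180*round((ref-y)/180)
RY=near(ROTP[1],173)
GZ=.056   # TCP above tube axis
def rot(y,dz=0,x=0): return W(ROTP,(x,y,.102+GZ+dz))
def st(tag=""):
    o=robot.observe(); print(tag,"t=%.1f w=%.4f gf=%.0f F=%s pos=%s"%(o["time"],o["gripper_width"],o["gripper_force"],np.round(o["ft_force"],1),np.round(o["tool_pos"],4))); return o
def pick(y,gy=0):
    robot.set_gripper(.032); robot.move_pose(rot(y+gy,.09),[180,0,RY]); robot.line_to(rot(y+gy),.15)
    robot.set_gripper(0); o=st("grip")
    assert .012<o["gripper_width"]<.022
    for d,h,v in((.011,0,.05),(.015,.007,.05),(.0155,.016,.05),(.018,.07,.15)): robot.line_to(rot(y+gy-d,h),v); 
    return st("lifted")
def place(g,tray,yref):
    yw=near(tray[1],yref); P=lambda dz:W(tray,(-.005,g,.030+GZ+dz))
    robot.move_pose(P(.10),[180,0,yw]); st("over"); robot.line_to(P(.012),.15); robot.line_to(P(.001),.04,guard=8); st("down")
    robot.set_gripper(.026); robot.line_to(P(.09),.2); st("left")
E
python3 - <<'E'
from h import *
c=pickle.load(open("cam_tray.pkl","rb")); k=2.24
px=[(x/k+230,y/k+130) for x,y in((118,222),(205,223),(295,222),(115,104),(205,104),(297,104))]
t=fit([(.023,-.042),(.023,0),(.023,.042),(-.033,-.042),(-.033,0),(-.033,.042)],unproj(c,px,.036)); print(t)
t=(t[0],t[1])
robot.move_pose([.42,.2,.30],[180,0,RY])
setref(t); track()
pick(-.09)
pickle.dump(track(),open("cur.pkl","wb"))
cv2.imwrite("pics/l1.png",robot.grab_frame("wrist"))
E
```

```text
(array([ 0.52301984, -0.07893845]), np.float64(6.561122791196936), array([0.00021497, 0.00056515, 0.00047996, 0.00049925, 0.00035451,
       0.00027602]))
track score 1.000 da 0 shift mm 0 0 moved False
grip t=9.3 w=0.0145 gf=59 F=[-1.9 -4.9  5.7] pos=[0.3976 0.1441 0.1593]
lifted t=10.8 w=0.0143 gf=59 F=[ 0.4 -0.2 -0.5] pos=[0.3947 0.1266 0.2275]
track score 0.832 da 0 shift mm 0 0 moved False
```

View pics/l1.png

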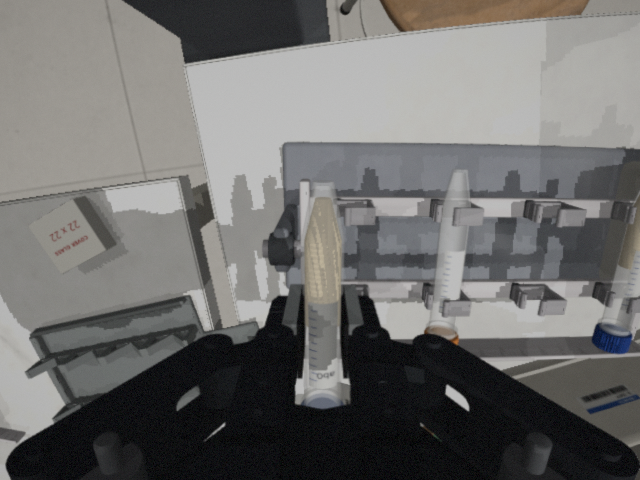

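l1: tube1 is held straight between the fingers, with its tip at (322,185), and its clips are empty. Placing it now.

```bash
python3 - <<'E'
from h import *
t=pickle.load(open("cur.pkl","rb"))
place(-.063,t,180)
c=cam("wrist"); im=robot.grab_frame("wrist"); 
draw(im,c,t,[[(-.058,-.063,.03),(.059,-.063,.03)],TRAY[0]]); cv2.imwrite("pics/p1.png",im)
robot.move_pose(rot(-.03,.12),[180,0,RY])
track(); setref(t)
E
```

```text
over t=12.1 w=0.0142 gf=59 F=[ 0.1  0.9 -1.1] pos=[ 0.5251 -0.1412  0.186 ]
down t=13.1 w=0.0144 gf=60 F=[-0.3 -0.6  5.3] pos=[ 0.5265 -0.1429  0.0912]
left t=13.9 w=0.0262 gf=0 F=[-0.3  0.7  0.1] pos=[ 0.5252 -0.1421  0.1757]
track score 0.793 da 0 shift mm 0 0 moved False
```

View pics/p1.png

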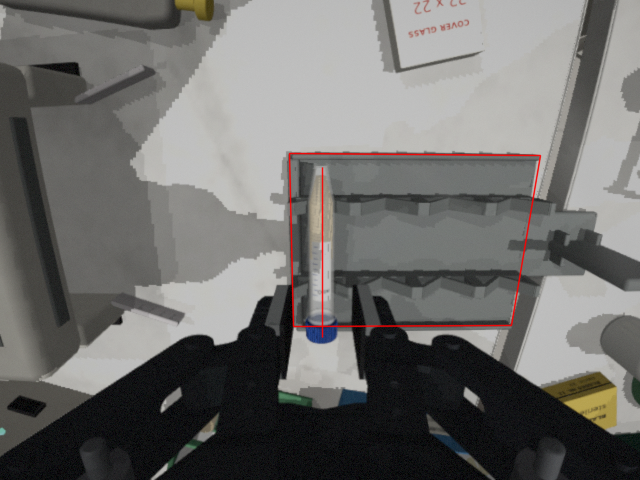

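p1: tube1 lies along the groove at y −63 with its cap away, and the plate outline matches. On to tubes 2 and 4.

```bash
python3 - <<'E'
from h import *
pick(-.03); t=track(); cv2.imwrite("pics/l2.png",robot.grab_frame("wrist"))
assert .012<robot.observe()["gripper_width"]<.02
place(.021,t,180)
cv2.imwrite("pics/p2.png",robot.grab_frame("wrist"))
robot.move_pose(rot(.06,.12),[180,0,RY]); track(); setref(t)
pick(.09,-.0007); t=track(); cv2.imwrite("pics/l3.png",robot.grab_frame("wrist"))
pickle.dump(t,open("cur.pkl","wb"))
a=cv2.resize(cv2.imread("pics/p2.png"),(400,300));b=cv2.resize(cv2.imread("pics/l3.png"),(400,300))
e=cv2.resize(cv2.imread("pics/l2.png"),(400,300));f=cv2.resize(cv2.cvtColor(rect(),cv2.COLOR_GRAY2BGR),(400,300))
cv2.imwrite("pics/m2.png",np.vstack([np.hstack([e,a]),np.hstack([b,f])]))
E
```

```text
grip t=17.0 w=0.0145 gf=59 F=[-0.4 -4.9  7.3] pos=[0.4047 0.2037 0.1594]
lifted t=18.5 w=0.0144 gf=60 F=[-1.4  0.6 -1.3] pos=[0.4018 0.1861 0.2274]
track score 0.904 da 1 shift mm -20 9 moved True
over t=19.6 w=0.0145 gf=60 F=[0.2 0.  0.1] pos=[ 0.506  -0.038   0.1857]
down t=20.6 w=0.0142 gf=61 F=[-0.9 -1.5  7. ] pos=[ 0.5078 -0.0394  0.0912]
left t=21.5 w=0.0264 gf=0 F=[-0.7  0.8  0.8] pos=[ 0.5064 -0.0388  0.1757]
track score 0.716 da 1 shift mm -20 8 moved True
grip t=24.6 w=0.0149 gf=59 F=[-0.8 -1.3  7. ] pos=[0.4189 0.3227 0.1595]
lifted t=26.1 w=0.0143 gf=59 F=[ 0.4  0.  -1.4] pos=[0.416  0.3046 0.2274]
track score 0.958 da 0 shift mm 0 0 moved False
```

View pics/m2.png

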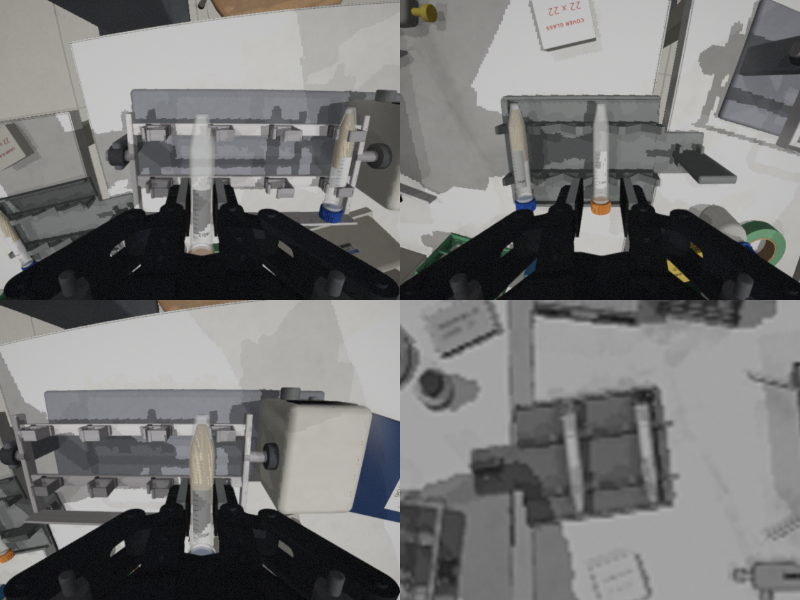

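m2: the tray was knocked by about 2 cm and the tracker followed it. Tube2 is seated (orange cap) and tube4 is in the gripper. Placing tube4, then checking the tray pose.

```bash
python3 - <<'E'
from h import *
t=pickle.load(open("cur.pkl","rb")); t=track()
place(.063,t,180)
robot.move_pose(W(t,(-.01,.02,.27)),[180,0,near(t[1],180)]); robot.pause(.2)
c=cam("wrist"); im=robot.grab_frame("wrist"); pickle.dump((c,t),open("cam_p3.pkl","wb")); cv2.imwrite("pics/p3.png",im)
draw(im,c,t,TRAY); cv2.imwrite("pics/p3o.png",im); print(t)
E
```

```text
track score 0.958 da 0 shift mm 0 0 moved False
over t=27.5 w=0.0145 gf=59 F=[-0.1  0.1 -0. ] pos=[0.5008 0.0036 0.1861]
down t=28.4 w=0.0145 gf=60 F=[1.3 2.1 0.5] pos=[0.5019 0.0032 0.0944]
left t=29.3 w=0.0256 gf=0 F=[-0.2 -0.4  0.4] pos=[0.5008 0.0029 0.1759]
(array([ 0.51410645, -0.05892772]), np.float64(7.561122791196936))
```

View pics/p3o.png

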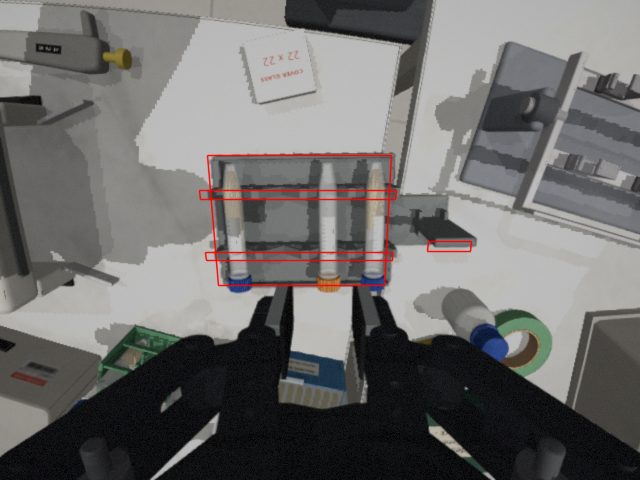

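p3o: three tubes lie side by side in the tray with caps away. The blade top is actually near (452,236), a few mm off the overlay, and gripping will take that up. Grip the handle, align and push.

```bash
cat >> h.py <<'E'
def hp(y,x=0,z=.116): return W(READP,(x,y+.120,z))  # TCP when tray origin at reader (x,y), aligned
def tray_y(off=0):
    d=robot.observe()["tool_pos"][:2]-READP[0]; a=np.radians(READP[1]); return -np.sin(a)*d[0]+np.cos(a)*d[1]-.120, np.cos(a)*d[0]+np.sin(a)*d[1]
HY=READP[1]+90
E
python3 - <<'E'
from h import *
c,t=pickle.load(open("cam_p3.pkl","rb"))
h=unproj(c,[(452,236),(432,236),(475,237)],.079); b=unproj(c,[(490,342)],.06); print(h,b,W(t,(0,.12,.079)))
track()
robot.set_gripper(.045)
yaw=t[1]+1.5+90; P=h[0].copy()
P[2]=.20; robot.move_pose(P,[180,0,yaw]); P[2]=.116; robot.line_to(P,.15,guard=10); st("at handle")
robot.set_gripper(0); st("gripped"); print(tray_y())
robot.line_to(hp(.25),.08,rotation=[180,0,HY]); st("aligned"); print(tray_y())
robot.move_pose  # stay
c=cam("wrist"); cv2.imwrite("pics/al.png",robot.grab_frame("wrist")); pickle.dump(c,open("cam_al.pkl","wb"))
cv2.imwrite("pics/al_top.png",robot.grab_frame("top"))
E
```

```text
[[0.49006221 0.0604703  0.079     ]
 [0.49211533 0.04495625 0.079     ]
 [0.48846335 0.07868849 0.079     ]] [[0.58910065 0.12870225 0.06      ]] [0.49831639 0.06002888 0.079     ]
track score 0.390 da 1 shift mm -5 2 moved True
at handle t=32.6 w=0.0451 gf=0 F=[-0.2  0.3  0.7] pos=[0.4905 0.0604 0.1168]
gripped t=33.0 w=0.0068 gf=59 F=[2.9 0.6 5.6] pos=[0.4911 0.0604 0.1172]
(np.float64(0.31907955847210817), np.float64(0.01946017386868571))
aligned t=34.1 w=0.0069 gf=60 F=[0.5 3.  9. ] pos=[ 0.4811 -0.0104  0.1172]
(np.float64(0.25012394705283075), np.float64(0.0007360254263066301))
```

```bash
python3 - <<'E'
from h import *
for y,v in((.15,.08),(.10,.06),(.05,.06),(.02,.06)):
    g=robot.line_to(hp(y),v,guard=20); st(f"y{y} {g}"); print(np.round(tray_y(),4))
    if g: break
else:
    g=robot.line_to(hp(-.006),.02,guard=15); st(f"end {g}"); print(np.round(tray_y(),4))
cv2.imwrite("pics/in_w.png",robot.grab_frame("wrist")); cv2.imwrite("pics/in_top.png",robot.grab_frame("top"))
E
```

```text
y0.15 False t=35.6 w=0.0076 gf=60 F=[-0.8  9.8 13.3] pos=[ 0.4932 -0.1088  0.1172]
[0.151  0.0005]
y0.1 False t=36.6 w=0.0073 gf=60 F=[-0.7  8.2 12.1] pos=[ 0.4995 -0.1585  0.1172]
[0.1009 0.0005]
y0.05 False t=37.6 w=0.0069 gf=60 F=[-1.8  8.6 13.7] pos=[ 0.5057 -0.208   0.1172]
[0.051  0.0005]
y0.02 False t=38.2 w=0.0074 gf=60 F=[-0.5  6.7 10.8] pos=[ 0.5095 -0.2382  0.1172]
[0.0206 0.0005]
end True t=39.3 w=0.0070 gf=59 F=[0.3 1.7 6. ] pos=[ 0.5122 -0.2591  0.1172]
[-0.0005  0.0006]
```

```bash
python3 - <<'E'
import cv2,numpy as np
a=cv2.imread("pics/in_w.png");b=cv2.imread("pics/in_top.png")[205:305,270:450]
cv2.imwrite("pics/m3.png",np.hstack([cv2.resize(a,(400,300)),cv2.resize(b,(400,222)).copy() if 0 else cv2.copyMakeBorder(cv2.resize(b,(400,222),interpolation=cv2.INTER_CUBIC),0,78,0,0,cv2.BORDER_CONSTANT)]))
E
```

```text
(no output)
```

View pics/m3.png

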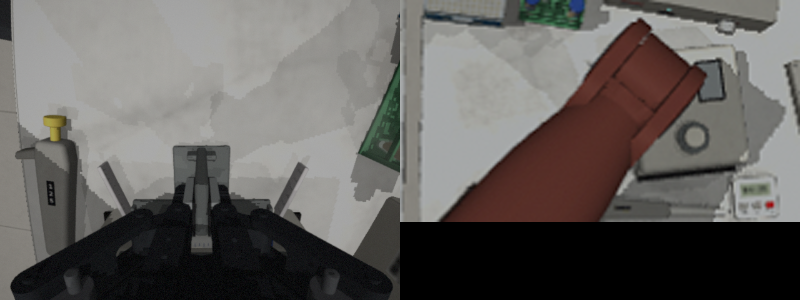

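m3: the tray is in, centred between the guides, with its tail plate outside the mouth. I'll confirm contact with the stop, check for slip, then release and press the button.

```bash
python3 - <<'E'
from h import *
y0=tray_y()[0]
g=robot.line_to(hp(y0-.006),.02,guard=30); st(f"push {g}"); print(np.round(tray_y(),4)); 
im=robot.grab_frame("wrist"); cv2.imwrite("pics/in2.png",im)
a=cv2.imread("pics/al.png",0)
for n in("in_w","in2"):
    b=cv2.imread(f"pics/{n}.png",0); r=cv2.matchTemplate(b[200:420,250:400],a[235:270,285:360],cv2.TM_CCOEFF_NORMED); _,v,_,l=cv2.minMaxLoc(r); print(n,v,l[0]-35,l[1]-35)
E
```

```text
push True t=39.6 w=0.0073 gf=59 F=[0.3 3.5 5.1] pos=[ 0.5122 -0.2595  0.1172]
[-0.0009  0.0006]
in_w 0.9732413291931152 0 0
in2 0.972538948059082 0 1
```

```bash
python3 - <<'E'
from h import *
robot.set_gripper(.04); p=robot.observe()["tool_pos"].copy(); pickle.dump(p,open("hpos.pkl","wb"))
robot.line_to([p[0],p[1],.22],.15)
robot.set_gripper(0)
b=[.4838,-.386]
robot.move_pose([*b,.215],[180,0,HY]); robot.line_to([*b,.190],.1,guard=10); st("above")
g=robot.line_to([*b,.180],.02,guard=2.5); st(f"touch {g}")
g=robot.line_to([*b,.155],.015,guard=18); st(f"press {g}"); robot.pause(.3); st("hold")
robot.line_to([*b,.22],.15)
E
```

```text
above t=42.4 w=0.0000 gf=0 F=[0.  0.3 0.3] pos=[ 0.4838 -0.385   0.1894]
touch True t=42.9 w=0.0001 gf=2 F=[ 0.4 -0.5  4.1] pos=[ 0.4841 -0.3863  0.1809]
press True t=43.5 w=-0.0002 gf=3 F=[-1.7  1.8  6.1] pos=[ 0.4841 -0.3862  0.1787]
hold t=43.8 w=-0.0002 gf=3 F=[-0.6  1.7  7. ] pos=[ 0.4841 -0.3862  0.1787]
```

```bash
python3 - <<'E'
from h import *
b=[.4838,-.386]
robot.line_to([*b,.192],.1); st("pre")
for z in(.186,.184,.182,.180,.178,.176,.174,.172):
    g=robot.line_to([*b,z],.02,guard=35); o=st(f"{z} {g}")
    if g or o["ft_force"][2]>22: break
robot.line_to([*b,.22],.15)
E
```

```text
pre t=44.6 w=-0.0001 gf=0 F=[-0.7 -0.2 -0.2] pos=[ 0.4834 -0.3855  0.1908]
0.186 False t=45.1 w=-0.0002 gf=0 F=[-1.1 -0.6  0.3] pos=[ 0.4838 -0.386   0.186 ]
0.184 False t=45.3 w=-0.0001 gf=1 F=[0.6 0.1 2.2] pos=[ 0.4839 -0.3862  0.1842]
0.182 False t=45.6 w=-0.0003 gf=1 F=[ 0.3 -1.2  3.3] pos=[ 0.4839 -0.3861  0.1822]
0.18 False t=45.8 w=0.0001 gf=2 F=[ 1.  -1.4  3.7] pos=[ 0.4839 -0.3862  0.1802]
0.178 False t=46.1 w=-0.0002 gf=4 F=[-0.4  1.   7.5] pos=[ 0.484  -0.3862  0.1786]
0.176 False t=46.3 w=-0.0000 gf=10 F=[-4.5  3.7 18.4] pos=[ 0.484  -0.3862  0.1784]
0.174 False t=46.6 w=0.0002 gf=16 F=[-7.8  8.6 31.9] pos=[ 0.4841 -0.3862  0.1782]
```

The button bottomed out (6 mm of travel). Drawing the tray back.

```bash
python3 - <<'E'
from h import *
p=pickle.load(open("hpos.pkl","rb"))
robot.set_gripper(.04)
robot.move_pose([p[0],p[1],.20],[180,0,HY]); robot.line_to([*p[:2],.116],.15,guard=10)
robot.set_gripper(0); st("grip")
robot.line_to(hp(.12,.0006),.08,guard=30);st("mid"); robot.line_to(hp(.25,.0006),.08,guard=30); st("out"); print(np.round(tray_y(),4))
cv2.imwrite("pics/out.png",robot.grab_frame("wrist"))
a=cv2.imread("pics/al.png",0);b=cv2.imread("pics/out.png",0); r=cv2.matchTemplate(b[200:420,250:400],a[235:270,285:360],cv2.TM_CCOEFF_NORMED); print(cv2.minMaxLoc(r))
robot.set_gripper(.04); q=robot.observe()["tool_pos"]; robot.line_to([q[0],q[1],.22],.15); robot.move_pose([.45,.2,.32],[180,0,RY]); 
setref((W(READP,(0,.255,0))[:2],READP[1])); f=cv2.imread("ref.png",0)
t=robot.grab_frame("top"); cv2.imwrite("pics/final_top.png",t)
# measure tube and tray rows: compare with model: bright columns along the groove line
tr=(W(READP,(0,.255,0))[:2],READP[1])
for x in(-.05,0,.035):
    print(x,[int(f[int(round((X0-w[0])*1e3)),int(round((Y0-w[1])*1e3))]) for w in (W(tr,(x,y,0)) for y in np.arange(-.1,.101,.007))])
st()
E
```

```text
grip t=49.2 w=0.0071 gf=59 F=[-0.4 -0.   7. ] pos=[ 0.5126 -0.2599  0.1173]
mid t=50.8 w=0.0073 gf=59 F=[-0.2 -3.9  5.4] pos=[ 0.498  -0.1403  0.1172]
out t=52.6 w=0.0073 gf=60 F=[ 1.4 -5.1  6.3] pos=[ 0.4818 -0.0113  0.1171]
[0.2491 0.0013]
(-0.7692755460739136, 0.9810574054718018, (35, 136), (35, 33))
-0.05 [162, 156, 87, 67, 76, 133, 91, 90, 90, 96, 82, 65, 64, 64, 64, 64, 61, 137, 58, 60, 59, 64, 66, 130, 54, 58, 56, 118, 115]
0 [162, 165, 97, 68, 118, 168, 104, 78, 88, 96, 61, 64, 63, 64, 63, 61, 90, 114, 87, 47, 53, 62, 97, 106, 78, 46, 57, 64, 63]
0.035 [162, 163, 93, 56, 106, 132, 110, 79, 80, 84, 86, 75, 53, 54, 53, 52, 104, 128, 104, 43, 44, 49, 95, 130, 104, 45, 55, 92, 109]
 t=54.9 w=0.0395 gf=0 F=[ 0.8 -0.2  0. ] pos=[0.4501 0.199  0.3188]
```

The brightness profile shows three tubes in their grooves (about y −65, 19 and 61 mm). The tray's origin is about 250 mm out in the reader's frame, past the 215 mm needed, and the arm is clear.

```bash
python3 -c "
from plant import robot
robot.pause(.3);print(robot.job_done())"
```

```text
the job is handed in; nothing more can be done
None
```

I laid the three tubes that were there (tube3 was absent) in the tray, pushed it to the end stop, pressed start to full travel, and drew it back clear of the guides; the job was handed in at about 55 s of the 210 s allowed.

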